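Empty the half-covered ultrasonic cleaner

ROBOT

A 6-joint arm with a two-finger parallel gripper is mounted at the origin on a cart in front of the work surface, level with it; the furniture and walls round the work are solid. World frame = base frame: x ahead of the robot, y to its left, z up, the work surface at z = 0. Lengths are in m, angles in rad, forces in N, time in s.
With the tool pointing down it reaches from about 0.375 to 0.9 m from the base axis. Payload 3.1 kg.
Tool frame: the origin (TCP) lies midway between the tips of the shut fingers; the grasp point (between the pads) lies 19 mm behind it (env.grasp_offset is the distance from the TCP to the grasp point, in m); z points along the fingers, x is the direction in which the jaws open and shut, and the axes are right-handed (so a half turn about z gives the same grasp; the last joint's range is limited). The gripper opens to 85 mm and grips with 20 to 120 N. Pads are 22 mm wide; open, the fingers measure 114 mm over their backs; the gripper's body (76 mm by 85 mm) begins 54 mm behind the grasp point. The pads swing forward as they close: fully open they stand 13 mm farther back than shut.
Start: joints at [-1.474, 0.527, 1.433, -0, 1.181, -0.178], TCP at [0.17, -0.602, 0.231] pointing down, gripper open.
Joint ranges: [-3.08, 3.08], [-0.75, 2.2], [0.22, 2.44], [-1.43, 4.57], [0, 2.65], [-2.85, 2.85]. Speed limits (rad/s): [2.79, 2.79, 3.14, 3.14, 3.14, 3.14].

INTERFACE

Orientations are given as a unit quaternion [x, y, z, w].
In Python, from rig import env gives the robot as it stands.
- The arm moves only by the tool servo_tool, never from a script. Its argument "plan" is a list of rows, each a list of 7 numbers: the shift along the world's x, y, z in mm, then the turn, a rotation vector about the world's x, y, z in degrees, then the gripper command: -1 is shut, 1 is fully open, values between are in proportion. A call has 1 to 20 rows; each row shifts and turns the commanded pose from where the row before left it; what a row does not reach is not made up. A row lasts 1/10 s, in which the tool goes at most 50 mm and 8.59 degrees, less where a joint would pass 70% of its speed; a pose out of reach is approached as far as the arm can. A call is refused whole if a number of a shift passes 50 or a number of a turn 8.59, either way. A call with a gripper value outside its range is refused whole. The fingers move at their own pace and stop on an object; "squeeze" is the grip in N (left out, the last holds). Time passes only in rows, so rows that do not move let the fingers close. It gives the time, the measured TCP pose, the force and the opening at its end, in the units of the state.
- env.sense(): the state, without advancing time (a new reading comes with each control period).
- env.grab_frame(name): name is "scene" or "top" or "wrist"; returns (picture, depth): 420x560x3 uint8, red, green, blue; 420x560 float32, m along the optical axis (not along the pixel's ray), 0 where there is no reading.
- env.get_calibration(name): a dict with "K" (3x3 intrinsics, pixels), "position" and "orientation" of the camera in the world; the wrist camera has in their place "T_tool_cam" (4x4, takes a point from camera to tool coordinates, whose origin is the TCP and whose axes are the tool frame's). Camera axes: x right, y up, looking along -z (the intrinsics and any distortion apply to the point x, -y, -z); pixel columns grow to the right and rows downward; lengths in m; the calibration is good to about 2 mm. A picture is of the moment at which its call begins: read the wrist's pose just before it. get_calibration takes no time and is no camera call.
- env.sign_off(): hands the job in, once; it reports no verdict.
The state is a dict: "time_s": time; "joints": joint angles; "qvel": joint speeds; "joint_efforts": joint torques, N m; "eef_pos": TCP position; "ee_rot": TCP orientation; "ft_force": force on the tool from outside, world axes, zero at the start; "torque": the same for the moment, N m; "width": finger opening in m.
Only numpy, scipy, OpenCV 4.12 (cv2) and the standard library are available. Lean on these libraries where they do the work, as an engineer would, in place of code of your own. Each camera call takes 0.05 s, during which the arm holds its last target.

TASK

The drained ultrasonic cleaner has finished: first take the loose screw cap out of its tank, put it in the grey tote and let go of it. Then take the long spatula by its handle, tilt it so that its wide blade rises out of the opening ahead of its tail, draw it out from under the fixed splash guard without forcing it against the guard, and finish with it held motionless in the gripper, all of it at least 5 cm higher than the tank's rim. Do not shift the other things on the bench.

Things in the scene. Friction and masses are not known exactly. Their poses are not given: they have to be found in the camera images.
- cleaner: white bench-top ultrasonic cleaner, fixed to the bench, 290 x 180 x 70 mm. Origin: centre of its underside, on the bench; x along its length (its front with black knob and display faces -x, roughly towards the robot), z up. Tank inside 260 (x -130 to 130) x 150 mm (y -75 to 75), floor at z = 8 mm, rim at z = 70 mm, walls 15 mm thick. The guard covers x -142 to -39 mm; the free opening, x -39 to 130 mm by 150 mm, is shorter than the spatula
- guard: steel splash guard screwed on the cleaner's front end, fixed, same origin and axes as the cleaner; a 3 mm plate over the full width, x -142 to -42 mm, underside at z = 70 mm, top at 73 mm, with a 6 mm round bead along its free edge (x -45 to -39 mm, z 69.5 to 75.5 mm)
- spatula: long spatula, loose, 225 mm long, 70 g nominal (varies by 25 percent), balanced at its middle: black rectangular handle 120 mm long, 14 mm wide, 12 mm high, then on each side a thin steel neck and a flat steel blade. It lies on the tank floor along the tank's length to about 4 degrees, nearer the tank's -y side, its tail under the guard. Origin: middle of the handle's underside; +x towards the wide blade, z up
- spatula_mid (a point): centre of the spatula's handle, half-way up (6 mm over the tank floor at the start); axes as the spatula. Grip the handle across y (14 mm)
- spatula_blade (a point): end of the spatula's wide blade (22 mm wide, 5 mm thick), 112.5 mm from the middle along +x; at the start inside the opening, at the cleaner's far (+x) end
- spatula_tail (a point): end of the spatula's narrow blade (12 mm wide, 5 mm thick), 112.5 mm from the middle along -x; at the start hidden under the guard, 70 to 85 mm behind its free edge
- cap_center (a point): centre, half-way up, of the white ribbed screw cap, loose, 39 mm across and 14 mm high, lying flat on the tank floor in the opening beside the spatula, on the tank's +y side; z up. Gripped best along the tank's length (x)
- tote: grey open tote, fixed to the bench, 120 (x) x 140 (y) x 45 mm high, walls and floor 4 mm; origin: centre of its underside, z up. Stands left or right of the cleaner
- tip_box: blue pipette tip box with a clear lid, 78 x 118 x 70 mm, bystander, stands on the other side of the cleaner from the tote; origin: about the centre of its underside
- beaker: glass beaker, 54 mm across, 68 mm high, bystander; origin: centre of its underside
- carton: small white carton, 62 x 62 x 42 mm, bystander; origin: centre of its underside
- tape: roll of cream lab tape, 60 mm across, 24 mm high, bystander; origin: centre of its underside
There are look-alikes about, which are no part of the job. Of the things that look like the part that bears cap_center, the smallest one is meant.

How it is judged:
By the outcome, as a careful person would: the job done as asked, in the order asked, and still so for the second after the job is handed in, while the arm keeps its last pose, push and grip.
It also fails if it takes over 53 s, if anything falls off the work surface, if the arm or the gripper's body presses on something with over 40 N, if the wrist force passes 120 N, or if a joint passes its speed limit or range.

## Working session

There is one attempt and no reset: what is moved stays moved. The work goes in short steps, Python scripts to look and compute and a tool call to move; the robot and the scene stay as the last step left them, time stands still between calls to the robot, and variables do not carry over. Pictures are saved under pics/ and viewed, and the job is handed in when it is done.

Besides the shell and the picture viewer there is one more tool, called after "Request:" in YAML: its name, and indented under it one key for each argument. servo_tool: Moves the arm, as the interface text tells. Its arguments: {"type":"object","properties":{"plan":{"type":"array"},"squeeze":{"type":"number"}},"required":["plan"]}

```bash
mkdir -p pics; ls; python3 - <<'E'
from rig import env
import cv2,numpy as np
print(env.sense(), env.grasp_offset)
for n in("scene","top","wrist"):
    p,d=env.grab_frame(n); cv2.imwrite(f"pics/{n}0.png",p[:,:,::-1]); np.save(f"pics/{n}0.npy",d); print(n,env.get_calibration(n))
E
```

```text
pics
{'time_s': 0.0, 'joints': array([-1.47451564e+00,  5.28490819e-01,  1.43391636e+00,  1.50584665e-05,
        1.18140569e+00, -1.78488025e-01]), 'qvel': array([-0.00092282, -0.00112013,  0.0003032 , -0.00028766,  0.00074733,
        0.00023095]), 'joint_efforts': array([ 2.60504257e-04, -4.42353702e+01, -1.78023756e+01, -3.21601046e-04,
        8.39369459e-03,  9.74442031e-06]), 'eef_pos': array([ 0.16954641, -0.60080971,  0.23031401]), 'ee_rot': array([ 7.97282022e-01, -6.03605952e-01, -7.46926432e-04, -8.21276323e-04]), 'ft_force': array([-0.52687676,  0.64051536, -0.8312929 ]), 'torque': array([ 0.03033672, -0.00666232, -0.014902  ]), 'width': 0.08554040914986102} 0.0187
scene {'K': array([[400.46573692,   0.        , 285.79954457],
       [  0.        , 400.46573692, 211.83529142],
       [  0.        ,   0.        ,   1.        ]]), 'position': array([-0.08804414,  0.61217492,  0.7623586 ]), 'orientation': array([-0.18014123,  0.37500671,  0.81912481, -0.39490967])}
top {'K': array([[448.61846229,   0.        , 271.86571212],
       [  0.        , 448.61846229, 210.36287868],
       [  0.        ,   0.        ,   1.        ]]), 'position': array([0.41509115, 0.0952688 , 1.15294249]), 'orientation': array([ 0.04440883, -0.04505888, -0.7001511 ,  0.71118633])}
wrist {'K': array([[299.64051224,   0.        , 275.31475633],
       [  0.        , 299.64051224, 212.98227423],
       [  0.        ,   0.        ,   1.        ]]), 'T_tool_cam': array([[ 9.99999650e-01, -5.47759076e-04,  6.32623741e-04,
         4.47097129e-04],
       [-3.21770307e-04, -9.49568750e-01, -3.13558745e-01,
        -8.17932365e-02],
       [ 7.72474382e-04,  3.13558431e-01, -9.49568593e-01,
        -1.43210401e-01],
       [ 0.00000000e+00,  0.00000000e+00,  0.00000000e+00,
         1.00000000e+00]])}
```

View pics/scene0.png

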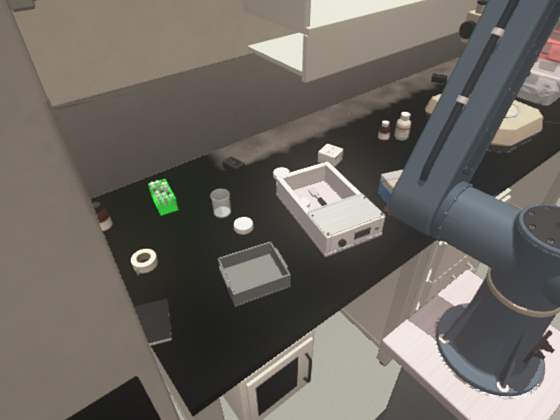

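View pics/top0.png

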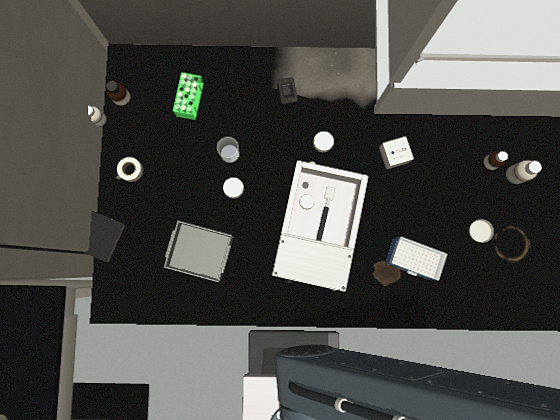

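```bash
cat > h.py <<'E'
import numpy as np
from scipy.spatial.transform import Rotation as R
from rig import env
def campose(n,s=None):
    c=env.get_calibration(n)
    if n!="wrist":
        T=np.eye(4);T[:3,:3]=R.from_quat(c["orientation"]).as_matrix();T[:3,3]=c["position"]
    else:
        s=s or env.sense();W=np.eye(4);W[:3,:3]=R.from_quat(s["ee_rot"]).as_matrix();W[:3,3]=s["eef_pos"];T=W@c["T_tool_cam"]
    return c["K"],T
def pix(K,T,u,v,d=None,z=None):
    r=T[:3,:3]@np.array([(u-K[0,2])/K[0,0],-(v-K[1,2])/K[1,1],-1.0])
    if d is None: d=(z-T[2,3])/r[2]
    return T[:3,3]+r*d
def proj(K,T,P):
    q=T[:3,:3].T@(np.asarray(P)-T[:3,3]);q=q/-q[2]
    return K[0,0]*q[0]+K[0,2],-K[1,1]*q[1]+K[1,2]
def cloud(K,T,d):
    v,u=np.mgrid[:d.shape[0],:d.shape[1]]
    c=np.stack([(u-K[0,2])/K[0,0]*d,-(v-K[1,2])/K[1,1]*d,-d],-1)
    return c@T[:3,:3].T+T[:3,3]
E
python3 - <<'E'
from h import *
import cv2
p=cv2.imread("pics/top0.png");cv2.imwrite("pics/crop0.png",cv2.resize(p[150:300,260:390],None,fx=4,fy=4,interpolation=cv2.INTER_CUBIC))
d=np.load("pics/top0.npy");K,T=campose("top");P=cloud(K,T,d)
for n,(u,v) in dict(cap=(307,202),cap2=(323,141),cap3=(233,187),cap4=(481,231),tank=(345,180),bl=(330,190),hd=(323,223),rimfl=(276,278),guard=(315,265),tote=(199,252),table=(250,225),drain=(305,185),shelf=(450,30),shelf2=(383,100)).items(): print(n,P[v,u].round(4))
E
```

```text
cap [0.582  0.0062 0.0216]
cap2 [ 0.7427 -0.0345  0.0212]
cap3 [0.6187 0.1962 0.0166]
cap4 [ 0.5154 -0.4374  0.0152]
tank [ 0.6389 -0.0896  0.0302]
bl [ 0.6149 -0.0532  0.0164]
hd [ 0.5291 -0.035   0.0193]
rimfl [0.3887 0.0822 0.0007]
guard [ 0.4226 -0.0099  0.0714]
tote [0.4514 0.2799 0.0017]
table [ 0.5231  0.1513 -0.0019]
drain [0.6283 0.0106 0.0086]
shelf [ 0.8126 -0.197   0.4492]
shelf2 [ 0.7185 -0.1024  0.3742]
```

View pics/crop0.png

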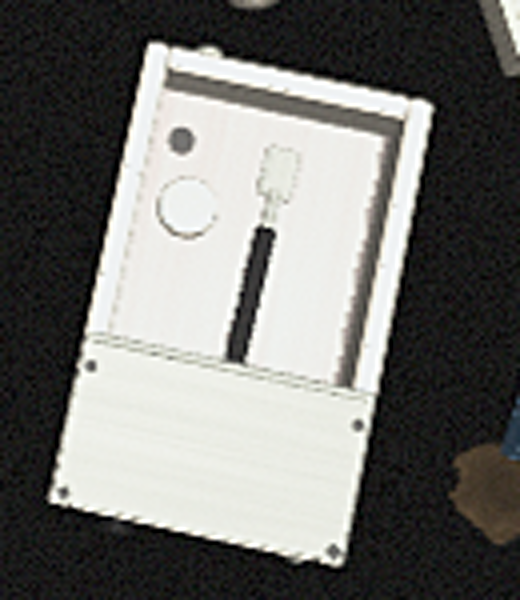

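```bash
python3 - <<'E'
from h import *
d=np.load("pics/top0.npy");K,T=campose("top");P=cloud(K,T,d)
c={}
for n,(u,v,z) in dict(FL=(297.5,160.75,.07),FR=(368.25,175.75,.07),NL=(272.5,275,.073),NR=(345.5,291.75,.073),gL=(283,233.5,.0755),gR=(353.5,249,.0755)).items():
    c[n]=pix(K,T,u,v,z=z); print(n,c[n].round(4))
print(np.linalg.norm(c['FL']-c['FR']),np.linalg.norm(c['FL']-c['NL']),np.linalg.norm(c['FR']-c['NR']))
ax=(c['FL']+c['FR']-c['NL']-c['NR'])[:2];ay=(c['FL']-c['FR'])[:2];print(np.degrees(np.arctan2(ax[1],ax[0])),np.degrees(np.arctan2(-ay[0],ay[1])))
# tote
for uv in [(180,221),(233,235),(165,267),(219,283)]: print('tote',pix(K,T,*uv,z=.045).round(4))
for n,(u,v,z) in dict(cap=(260+187/4,150+208/4,.022),bl0=(260+281/4,150+145/4,.0125),hd0=(260+264/4,150+228/4,.02),hd1=(260+236/4,150+360/4,.02)).items(): print(n,pix(K,T,u,v,z=z).round(4))
# heights of things >0.1 map
m=(P[...,2]>.12)&(d>0)
print("tall",P[m][:,0].min(),P[m][:,0].max())
for n,uv in dict(beaker=(228,150),carton=(397,152),tape=(130,170),tip=(418,258)).items(): print(n,P[uv[1],uv[0]].round(3))
E
```

```text
FL [0.6774 0.034  0.07  ]
FR [ 0.6425 -0.1403  0.07  ]
NL [0.3973 0.0914 0.073 ]
NR [ 0.3607 -0.0824  0.073 ]
gL [0.4966 0.0677 0.0755]
gR [ 0.462  -0.1016  0.0755]
0.17772156099853448 0.2858931903902181 0.2876787650962194
-11.600813336550654 -11.334137765292734
tote [0.5259 0.3228 0.045 ]
tote [0.4932 0.1905 0.045 ]
tote [0.4122 0.3549 0.045 ]
tote [0.3755 0.2215 0.045 ]
cap [0.5819 0.0068 0.022 ]
bl0 [ 0.6254 -0.0543  0.0125]
hd0 [ 0.5701 -0.0425  0.02  ]
hd1 [ 0.4858 -0.0248  0.02  ]
tall 0.13858062735554072 1.021353118518857
beaker [0.719 0.213 0.004]
carton [ 0.711 -0.22   0.041]
tape [ 0.663  0.469 -0.001]
tip [ 0.443 -0.258  0.069]
```

Candidates for the cap (top view):
- (307,202), in the tank beside the spatula.
- (323,141), (233,187) and (481,231), all on the bench outside the cleaner. They look like caps or lids.
- (305,185), the flat grey drain in the tank floor.

I choose (307,202): it is in the tank and its top is at z≈22 mm, as described. I'll move over it for a close look.

Request:
servo_tool:
  plan:
    - [13,19,0,0,0,2,0.5]
    - [26,38,0,0,0,4,0.5]
    - [26,38,0,0,0,4,0.5]
    - [26,38,0,0,0,4,0.5]
    - [26,38,0,0,0,4,0.5]
    - [26,38,0,0,0,4,0.5]
    - [26,38,0,0,0,4,0.5]
    - [26,38,0,0,0,4,0.5]
    - [26,38,0,0,0,4,0.5]
    - [26,38,0,0,0,4,0.5]
    - [26,38,0,0,0,4,0.5]
    - [26,38,0,0,0,4,0.5]
    - [26,38,0,0,0,4,0.5]
    - [26,38,0,0,0,4,0.5]
    - [26,38,0,0,0,4,0.5]
    - [26,38,0,0,0,4,0.5]
    - [0,0,0,0,0,0,0.5]
    - [0,0,0,0,0,0,0.5]

```text
time_s: 1.95
eef_pos: [0.5725, -0.0115, 0.2308]
ee_rot: [0.994, -0.106, -0.001, 0.0]
ft_force: [-0.6, -0.6, -0.1]
width: 0.064
```

```bash
python3 - <<'E'
from h import *
import cv2
s=env.sense();print(s["eef_pos"],R.from_quat(s["ee_rot"]).as_matrix().round(3),s["joints"].round(2),s["width"],s["qvel"].round(3))
K,T=campose("wrist",s)
p,d=env.grab_frame("wrist");cv2.imwrite("pics/w1.png",p[:,:,::-1]);np.save("pics/w1.npy",d);np.save("pics/w1T.npy",T)
E
```

```text
[ 0.57246572 -0.01148252  0.23079574] [[ 0.978 -0.21  -0.001]
 [-0.21  -0.978 -0.   ]
 [-0.001  0.    -1.   ]] [-0.21  0.46  1.57 -0.    1.12 -0.  ] 0.06396171913028353 [-0.044 -0.014  0.024 -0.003  0.002 -0.   ]
```

View pics/w1.png

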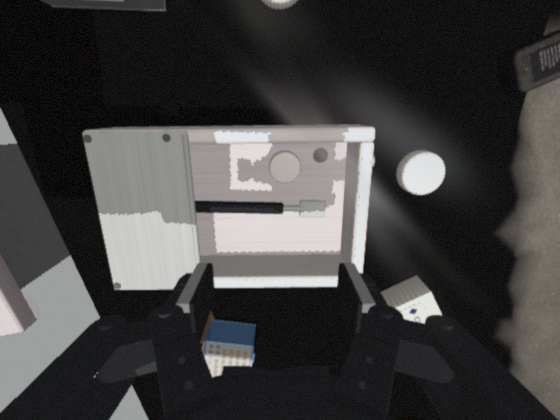

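The wrist view shows the ribbed cap at (285,167), the drain at (320,155), the spatula from (196,207) to the blade at (327,208), and the guard edge at column ~193. Next I measure.

```bash
python3 - <<'E'
from h import *
import cv2
p=cv2.imread("pics/w1.png");d=np.load("pics/w1.npy");T=np.load("pics/w1T.npy");K,_=campose("wrist");P=cloud(K,T,d)
cv2.imwrite("pics/w1c.png",cv2.resize(p[115:300,75:385],None,fx=2.5,fy=2.5,interpolation=cv2.INTER_CUBIC))
print("depth chk cap",P[167,285].round(4),"floor",P[235,250].round(4),"guard",P[250,150].round(4),"handle",P[207,240].round(4),"table",P[350,320].round(4))
# cap: points with z 0.016..0.028 near
q=P.reshape(-1,3)
m=(abs(q[:,2]-.022)<.004)&(np.hypot(q[:,0]-.582,q[:,1]-.007)<.03);c=q[m]
print("cap",m.sum(),c.mean(0).round(4),c.min(0).round(4),c.max(0).round(4))
g=p.sum(2)
m=(g.reshape(-1)<110)&(abs(q[:,0]-.53)<.05)&(abs(q[:,1]+.035)<.03)&(q[:,2]<.03);c=q[m];print("handle",m.sum(),c.mean(0).round(4));x=c[:,:2]-c[:,:2].mean(0);u,s_,v=np.linalg.svd(x,full_matrices=False);v=v[0]*np.sign(v[0][0]);print(v,np.degrees(np.arctan2(v[1],v[0])),(x@v).min(),(x@v).max(), (c[:,:2].mean(0)+v*(x@v).max()).round(4))
m=(abs(q[:,2]-.0715)<.006);c=q[m][:,:2].astype(np.float32);m=(abs(c[:,0]-.52)<.2)&(abs(c[:,1]+.02)<.14);r=cv2.minAreaRect(c[m]);print("cleaner rect",r,cv2.boxPoints(r))
for n,(u,v,z) in dict(cap=(285,167,.022),bl=(326.5,208.5,.0125)).items(): print(n,pix(K,T,u,v,z=z).round(4))
E
```

```text
depth chk cap [0.5891 0.0073 0.0235] floor [ 0.5262 -0.0733  0.009 ] guard [ 0.4249 -0.0432  0.0722] handle [ 0.525  -0.0299  0.021 ] table [ 0.5853 -0.2869 -0.0008]
cap 784 [0.5888 0.008  0.0223] [ 0.5704 -0.0111  0.018 ] [0.6073 0.0259 0.0247]
handle 405 [ 0.5246 -0.0274  0.02  ]
[ 0.97689013 -0.21374209] -12.341739166663041 -0.04609055952199146 0.0526730445534112 [ 0.5761 -0.0386]
cleaner rect ((0.5259514451026917, -0.023063771426677704), (0.17924103140830994, 0.2880699932575226), 78.51370239257812) [[ 0.36695468 -0.0822072 ]
 [ 0.6492553  -0.1395716 ]
 [ 0.6849482   0.03607965]
 [ 0.4026476   0.09344406]]
cap [0.5891 0.0071 0.022 ]
bl [ 0.6299 -0.057   0.0125]
```

View pics/w1c.png

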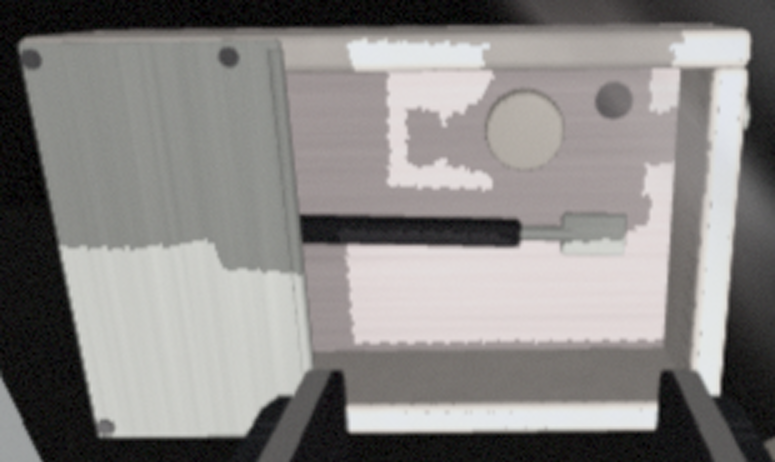

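Request:
servo_tool:
  plan:
    - [7,9,-25,0,0,0.5,0.5]
    - [7,9,-35,0,0,0,0.5]
    - [0,0,-40,0,0,0,0.5]
    - [0,0,-20,0,0,0,0.5]
    - [0,0,0,0,0,0,0.5]
    - [0,0,0,0,0,0,0.5]
    - [0,0,0,0,0,0,0.5]

```text
time_s: 2.7
eef_pos: [0.5876, 0.0044, 0.113]
ee_rot: [0.995, -0.103, 0.002, 0.0]
ft_force: [0.1, 0.2, 1.0]
width: 0.0641
```

```bash
cat > look.py <<'E'
from h import *
import cv2,sys
n=sys.argv[1];cam=sys.argv[2] if len(sys.argv)>2 else "wrist"
s=env.sense();print(s["time_s"],s["eef_pos"].round(4),R.from_quat(s["ee_rot"]).as_matrix().round(3).tolist(),s["width"],s["qvel"].round(3),s["ft_force"].round(2))
K,T=campose(cam,s)
p,d=env.grab_frame(cam);cv2.imwrite(f"pics/{n}.png",p[:,:,::-1]);np.save(f"pics/{n}.npy",d);np.save(f"pics/{n}T.npy",T)
E
python3 look.py w2; python3 - <<'E'
from h import *
K,_=campose("wrist");T=np.load("pics/w2T.npy");print(proj(K,T,[.587,.0075,.022]),proj(K,T,env.sense()["eef_pos"]))
E
```

```text
2.7 [0.5876 0.0044 0.113 ] [[0.979, -0.205, 0.003], [-0.205, -0.979, -0.001], [0.003, -0.0, -1.0]] 0.0640772603554303 [ 0.009 -0.009 -0.005  0.001 -0.001  0.002] [0.1  0.25 0.97]
(np.float64(271.9219210975752), np.float64(213.77063068283778)) (np.float64(273.05962795634775), np.float64(271.97731964002423))
```

View pics/w2.png

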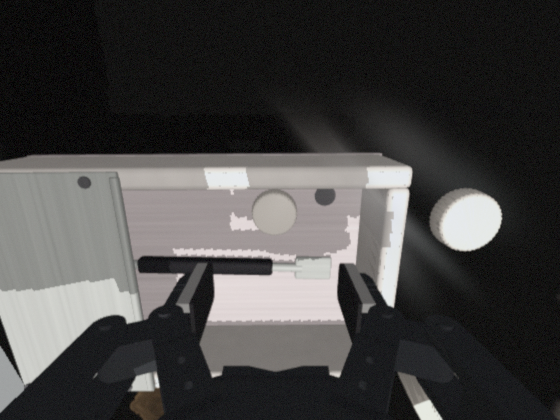

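The cap is now at about (275,212), the spatula from (140,264) to (331,267), and the guard edge at column ~125. I'll fit these.

```bash
cat > meas.py <<'E'
from h import *
import cv2,sys
n=sys.argv[1]
p=cv2.imread(f"pics/{n}.png");d=np.load(f"pics/{n}.npy");T=np.load(f"pics/{n}T.npy");K,_=campose("wrist");P=cloud(K,T,d);q=P.reshape(-1,3)
m=(abs(q[:,2]-.022)<.004)&(np.hypot(q[:,0]-.585,q[:,1]-.007)<.03);c=q[m]
if m.sum()>20: print("cap",m.sum(),((c.min(0)+c.max(0))/2).round(4),(c.max(0)-c.min(0)).round(4),"z",np.median(c[:,2]),cv2.minEnclosingCircle(c[:,:2].astype(np.float32)))
g=p.max(2)
m=(g.reshape(-1)<60)&(abs(q[:,0]-.53)<.06)&(abs(q[:,1]+.035)<.03)&(q[:,2]<.03)&(q[:,2]>.01);c=q[m]
x=c[:,:2]-c[:,:2].mean(0);v=np.linalg.svd(x,full_matrices=False)[2][0];v=v*np.sign(v[0])
print("handle",m.sum(),c.mean(0).round(4),"ang",np.degrees(np.arctan2(v[1],v[0])),"front end",(c[:,:2].mean(0)+v*np.percentile(x@v,99.5)).round(4), "len",np.ptp(x@v))
c=q[(abs(q[:,2]-.0715)<.006)&(abs(q[:,0]-.52)<.2)&(abs(q[:,1]+.02)<.14)];r=cv2.minAreaRect(c[:,:2].astype(np.float32));print("rect",r)
E
python3 meas.py w2;python3 - <<'E'
from h import *
K,_=campose("wrist");T=np.load("pics/w2T.npy")
for n,(u,v,z) in dict(cap=(274.5,212,.022),bl=(331,267,.0125),hf=(272,266.5,.02),FR=(411,190,.07),gbead=(125,180,.0755),gbead2=(155,390,.0755)).items(): print(n,pix(K,T,u,v,z=z).round(4))
E
```

```text
cap 1536 [0.589  0.007  0.0213] [0.0371 0.0376 0.0066] z 0.022310735516587285 ((0.5888350009918213, 0.006978333927690983), 0.019077692180871964)
handle 1716 [ 0.5228 -0.0283  0.0193] ang -13.167475258188368 front end [ 0.5751 -0.0405] len 0.10941896485454058
rect ((0.5256718993186951, -0.022756338119506836), (0.17854027450084686, 0.28677278757095337), 78.5775375366211)
cap [0.5894 0.0086 0.022 ]
bl [ 0.6283 -0.0566  0.0125]
hf [ 0.5767 -0.0411  0.02  ]
FR [0.681  0.0204 0.07  ]
gbead [0.5077 0.0646 0.0755]
gbead2 [ 0.4706 -0.0992  0.0755]
```

Request:
servo_tool:
  plan:
    - [1,3,-20,0,0,0,0.5]
    - [0,0,-30,0,0,0,0.5]
    - [0,0,-26,0,0,0,0.5]
    - [0,0,-15,0,0,0,0.5]
    - [0,0,-10,0,0,0,0.5]
    - [0,0,-5,0,0,0,0.5]
    - [0,0,0,0,0,0,0.5]
    - [0,0,0,0,0,0,0.5]
    - [0,0,0,0,0,0,0.5]

```text
time_s: 3.65
eef_pos: [0.5884, 0.0084, 0.0062]
ee_rot: [0.995, -0.102, 0.001, 0.0]
ft_force: [-0.2, 0.4, -0.1]
width: 0.0643
```

```bash
python3 look.py w3
```

```text
3.65 [0.5884 0.0084 0.0062] [[0.979, -0.204, 0.002], [-0.204, -0.979, -0.0], [0.002, -0.0, -1.0]] 0.0642611377197622 [-0.     0.001  0.002 -0.    -0.002  0.001] [-0.2   0.38 -0.08]
```

View pics/w3.png

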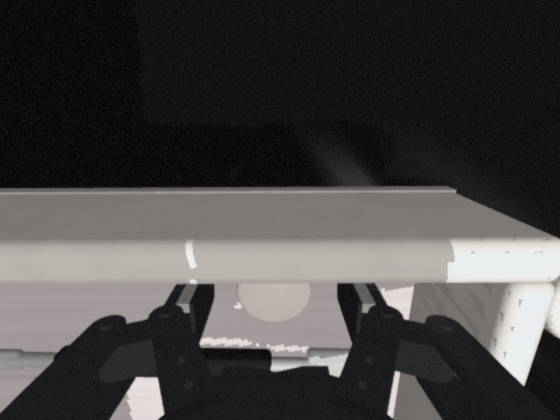

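The cap (275,300) is centred between the pads with no contact. I'll close on it.

Request:
servo_tool:
  plan:
    - [0,0,0,0,0,0,-1]
    - [0,0,0,0,0,0,-1]
    - [0,0,0,0,0,0,-1]
    - [0,0,0,0,0,0,-1]
    - [0,0,0,0,0,0,-1]
    - [0,0,0,0,0,0,-1]
    - [0,0,0,0,0,0,-1]
    - [0,0,0,0,0,0,-1]
  squeeze: 40

```text
time_s: 4.5
eef_pos: [0.5883, 0.0084, 0.007]
ee_rot: [0.995, -0.102, 0.001, 0.0]
ft_force: [-1.0, -1.1, 9.1]
width: 0.0372
```

Request:
servo_tool:
  plan:
    - [0,0,10,0,0,0,-1]
    - [0,0,30,0,0,0,-1]
    - [0,0,45,0,0,0,-1]
    - [0,0,45,0,0,0,-1]
    - [0,0,30,0,0,0,-1]
    - [-10,20,0,0,0,0,-1]
    - [-17,35,0,0,0,-0.5,-1]
    - [-17,35,0,0,0,-0.5,-1]
    - [-17,35,0,0,0,-0.5,-1]
    - [-17,35,0,0,0,-0.5,-1]
    - [-17,35,0,0,0,-0.5,-1]
    - [-17,35,0,0,0,-0.5,-1]
    - [-18,34,0,0,0,-1,-1]
    - [0,0,0,0,0,0,-1]
    - [0,0,0,0,0,0,-1]
    - [0,0,0,0,0,0,-1]

```text
time_s: 6.1
eef_pos: [0.4582, 0.2719, 0.1656]
ee_rot: [0.991, -0.137, 0.0, 0.0]
ft_force: [0.2, -0.8, 0.6]
width: 0.0372
```

```bash
python3 look.py w4
```

```text
6.1 [0.4582 0.2719 0.1656] [[0.962, -0.272, 0.001], [-0.272, -0.962, -0.0], [0.001, -0.0, -1.0]] 0.037189641219526205 [-0.019  0.003 -0.002  0.003  0.     0.004] [ 0.16 -0.81  0.62]
```

View pics/w4.png

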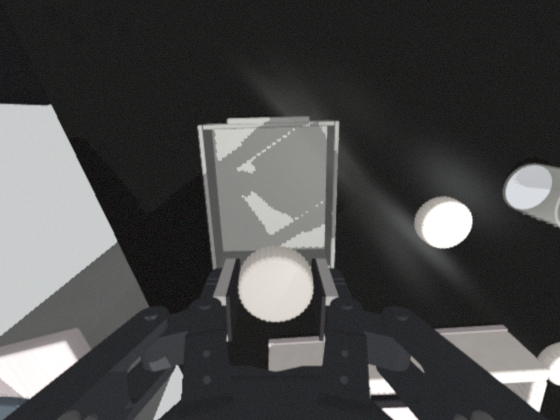

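```bash
python3 - <<'E'
from h import *
K,_=campose("wrist");T=np.load("pics/w4T.npy")
for uv in [(200,125),(338,122),(334,266),(213,268)]: print(pix(K,T,*uv,z=.045).round(4))
E
```

```text
[0.4178 0.3583 0.045 ]
[0.5306 0.329  0.045 ]
[0.4985 0.1971 0.045 ]
[0.3831 0.2274 0.045 ]
```

Request:
servo_tool:
  plan:
    - [0,5,-20,0,0,0,-1]
    - [0,0,-40,0,0,0,-1]
    - [0,0,-40,0,0,0,-1]
    - [0,0,-30,0,0,0,-1]
    - [0,0,-14,0,0,0,-1]
    - [0,0,-8,0,0,0,-1]
    - [0,0,0,0,0,0,-1]
    - [0,0,0,0,0,0,-1]
    - [0,0,0,0,0,0,0.4]
    - [0,0,0,0,0,0,0.4]
    - [0,0,0,0,0,0,0.4]
    - [0,0,0,0,0,0,0.4]
    - [0,0,0,0,0,0,0.4]

```text
time_s: 7.45
eef_pos: [0.4577, 0.2776, 0.0135]
ee_rot: [0.991, -0.137, 0.0, -0.0]
ft_force: [-0.2, 0.6, 0.5]
width: 0.06
```

Request:
servo_tool:
  plan:
    - [0,0,10,0,0,0,0.4]
    - [0,0,40,0,0,0,0.4]
    - [0,0,45,0,0,0,0.4]
    - [0,0,45,0,0,0,0.4]
    - [0,0,20,0,0,0,0.4]

```text
time_s: 7.95
eef_pos: [0.4594, 0.2782, 0.178]
ee_rot: [0.991, -0.137, 0.003, -0.002]
ft_force: [0.5, 0.6, -0.2]
width: 0.0593
```

```bash
python3 look.py w5
```

```text
7.95 [0.4594 0.2782 0.178 ] [[0.962, -0.271, 0.007], [-0.271, -0.962, 0.002], [0.006, -0.004, -1.0]] 0.059318159923954734 [-0.003 -0.265 -0.14  -0.002  0.445  0.   ] [ 0.51  0.56 -0.19]
```

View pics/w5.png

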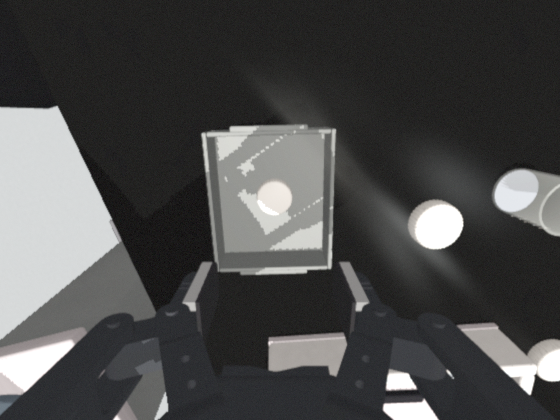

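The cap lies free inside the tote at (275,197). Now the spatula: turn the jaws across its handle and hover above the opening.

Request:
servo_tool:
  plan:
    - [7,-26,0,0,0,-7.3,0.2]
    - [7,-26,0,0,0,-7.3,0.2]
    - [7,-26,0,0,0,-7.3,0.2]
    - [7,-26,0,0,0,-7.3,0.2]
    - [7,-26,0,0,0,-7.3,0.2]
    - [7,-26,0,0,0,-7.3,0.2]
    - [7,-26,0,0,0,-7.3,0.2]
    - [7,-26,0,0,0,-7.3,0.2]
    - [7,-26,0,0,0,-7.3,0.2]
    - [7,-26,0,0,0,-7.3,0.2]
    - [7,-26,0,0,0,-7.3,0.2]
    - [7,-27,0,0,0,-7.3,0.2]
    - [0,0,0,0,0,0,0.2]
    - [0,0,0,0,0,0,0.2]
    - [0,0,0,0,0,0,0.2]

```text
time_s: 9.5
eef_pos: [0.5407, -0.0345, 0.1732]
ee_rot: [-0.621, 0.784, 0.001, -0.0]
ft_force: [0.2, -0.3, 0.5]
width: 0.0512
```

```bash
python3 look.py w6; python3 meas.py w6
```

```text
9.5 [ 0.5407 -0.0345  0.1732] [[-0.229, -0.973, -0.001], [-0.973, 0.229, 0.001], [-0.0, 0.001, -1.0]] 0.051223957640925195 [ 0.011 -0.001  0.002 -0.002 -0.003  0.002] [ 0.21 -0.27  0.47]
handle 1195 [ 0.5259 -0.032   0.0203] ang -13.447201349506798 front end [ 0.5752 -0.0438] len 0.10979509391494292
rect ((0.5258466005325317, -0.024351879954338074), (0.18013721704483032, 0.2877941429615021), 78.59080505371094)
```

View pics/w6.png

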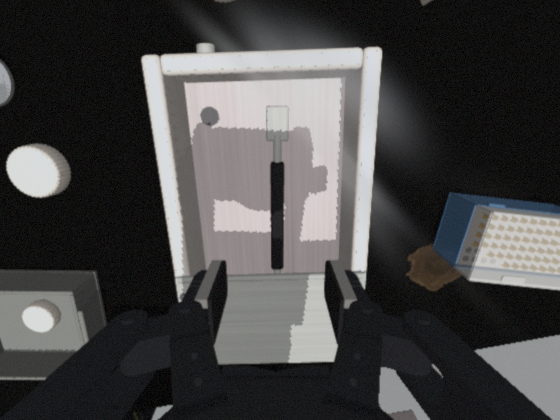

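Request:
servo_tool:
  plan:
    - [0,-1,-25,0,0,0,0.2]
    - [0,0,-40,0,0,0,0.2]
    - [0,0,-40,0,0,0,0.2]
    - [0,0,-30,0,0,0,0.2]
    - [0,0,-15,0,0,0,0.2]
    - [0,0,-8,0,0,0,0.2]
    - [0,0,-4,0,0,0,0.2]
    - [0,0,0,0,0,0,0.2]
    - [0,0,0,0,0,0,0.2]
    - [0,0,0,0,0,0,0.2]

```text
time_s: 10.55
eef_pos: [0.5423, -0.0366, 0.0123]
ee_rot: [-0.62, 0.784, -0.001, 0.001]
ft_force: [-0.4, -0.0, -1.1]
width: 0.0514
```

```bash
python3 look.py w7
```

```text
10.55 [ 0.5423 -0.0366  0.0123] [[-0.231, -0.973, 0.002], [-0.973, 0.231, -0.001], [0.0, -0.002, -1.0]] 0.051398973826862676 [-0.002  0.003  0.002  0.001 -0.003 -0.   ] [-0.4  -0.04 -1.14]
```

View pics/w7.png

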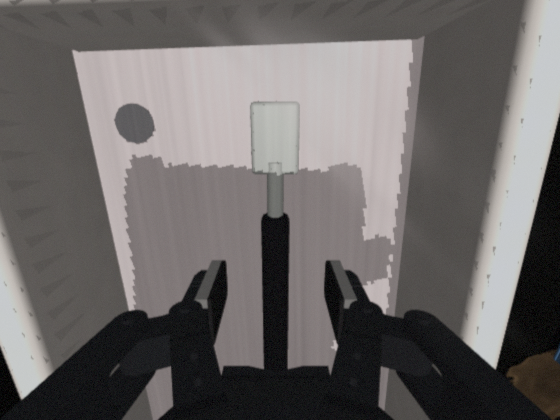

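The handle (column 275) is centred between the pads and the jaws span it. Closing.

Request:
servo_tool:
  plan:
    - [0,0,-1,0,0,0,-1]
    - [0,0,0,0,0,0,-1]
    - [0,0,0,0,0,0,-1]
    - [0,0,0,0,0,0,-1]
    - [0,0,0,0,0,0,-1]
    - [0,0,0,0,0,0,-1]
    - [0,0,0,0,0,0,-1]
    - [0,0,0,0,0,0,-1]
    - [0,0,0,0,0,0,-1]
    - [0,0,0,0,0,0,-1]
  squeeze: 70

```text
time_s: 11.6
eef_pos: [0.5417, -0.0366, 0.0108]
ee_rot: [-0.62, 0.785, -0.0, 0.0]
ft_force: [-0.4, 0.3, 5.6]
width: 0.0117
```

Request:
servo_tool:
  plan:
    - [0,0,2,0,0,0,-1]
    - [0,0,3,0,0,0,-1]
    - [0,0,4.8,-0.46,-1.95,0,-1]
    - [0,0,4.8,-0.46,-1.95,0,-1]
    - [0,0,4.8,-0.46,-1.95,0,-1]
    - [0,0,4.8,-0.46,-1.95,0,-1]
    - [0,0,4.8,-0.46,-1.95,0,-1]
    - [0,0,0,0,0,0,-1]
    - [0,0,0,0,0,0,-1]

```text
time_s: 12.5
eef_pos: [0.5416, -0.0365, 0.0393]
ee_rot: [-0.618, 0.782, -0.068, 0.054]
ft_force: [-0.8, 0.5, -0.4]
width: 0.0114
```

```bash
python3 look.py w8;python3 look.py s8 scene; python3 - <<'E'
import cv2
cv2.imwrite("pics/s8c.png",cv2.resize(cv2.imread("pics/s8.png")[140:270,230:430],None,fx=3.8,fy=3.8,interpolation=cv2.INTER_CUBIC))
E
```

```text
12.5 [ 0.5416 -0.0365  0.0393] [[-0.231, -0.958, 0.169], [-0.973, 0.227, -0.04], [-0.0, -0.173, -0.985]] 0.011418231627173666 [ 0.002  0.004 -0.014 -0.    -0.002  0.   ] [-0.77  0.45 -0.4 ]
12.55 [ 0.5421 -0.0367  0.0393] [[-0.231, -0.958, 0.169], [-0.973, 0.228, -0.04], [-0.0, -0.174, -0.985]] 0.011624113717145602 [-0.002  0.005 -0.006 -0.    -0.003 -0.   ] [ 0.26 -0.4  -0.49]
```

View pics/w8.png

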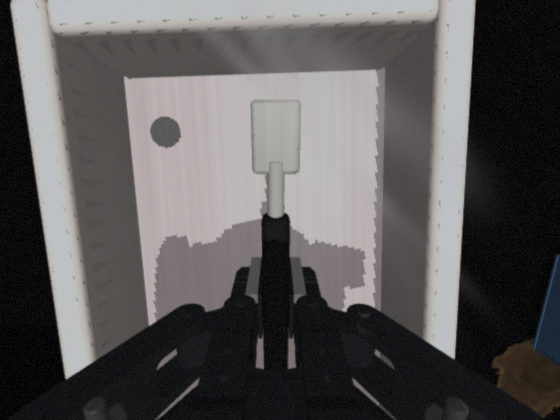

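View pics/s8c.png

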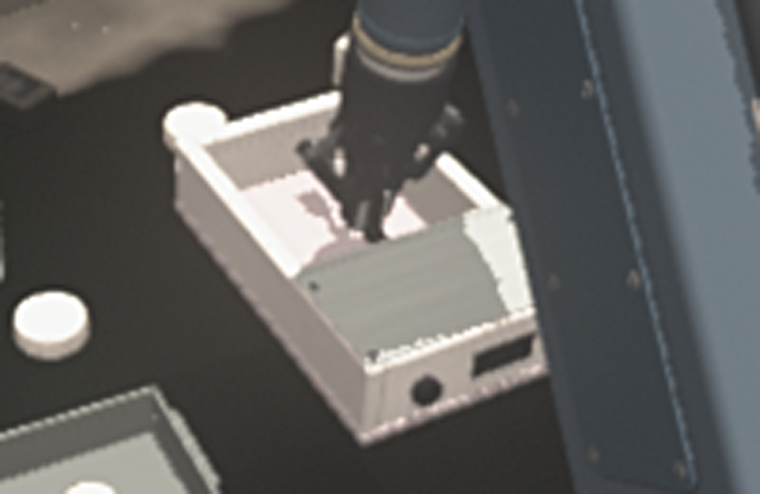

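Request:
servo_tool:
  plan:
    - [0,0,4.7,-0.46,-1.95,0,-1]
    - [0,0,4.7,-0.46,-1.95,0,-1]
    - [0,0,4.7,-0.46,-1.95,0,-1]
    - [0,0,4.6,-0.46,-1.95,0,-1]
    - [0,0,4.6,-0.46,-1.95,0,-1]
    - [0,0,0,0,0,0,-1]
    - [0,0,0,0,0,0,-1]

```text
time_s: 13.3
eef_pos: [0.542, -0.0366, 0.0625]
ee_rot: [-0.611, 0.773, -0.136, 0.108]
ft_force: [-1.2, -1.4, -0.9]
width: 0.0116
```

```bash
python3 look.py w9
```

```text
13.3 [ 0.542  -0.0366  0.0625] [[-0.231, -0.914, 0.333], [-0.973, 0.217, -0.079], [-0.001, -0.342, -0.94]] 0.01162775450797504 [-0.001  0.001 -0.012  0.    -0.004 -0.002] [-1.18 -1.36 -0.86]
```

View pics/w9.png

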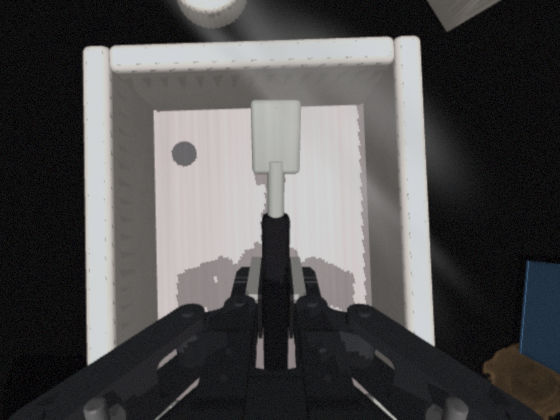

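No slip (the blade is still at (275,100)) and no contact force; the blade is above the rim. Now I draw it out along its own axis.

Request:
servo_tool:
  plan:
    - [4.6,-1.1,1.7,0,0,0,-1]
    - [9.1,-2.2,3.4,0,0,0,-1]
    - [9.1,-2.2,3.4,0,0,0,-1]
    - [9.1,-2.2,3.4,0,0,0,-1]
    - [9.1,-2.2,3.4,0,0,0,-1]
    - [9.1,-2.2,3.4,0,0,0,-1]
    - [9.1,-2.2,3.4,0,0,0,-1]
    - [9.1,-2.2,3.4,0,0,0,-1]
    - [9.1,-2.2,3.4,0,0,0,-1]
    - [9.1,-2.2,3.4,0,0,0,-1]
    - [9.1,-2.2,3.4,0,0,0,-1]
    - [4.6,-1.1,1.7,0,0,0,-1]
    - [0,0,0,0,0,0,-1]
    - [0,0,0,0,0,0,-1]

```text
time_s: 14.75
eef_pos: [0.6413, -0.0605, 0.0997]
ee_rot: [-0.611, 0.773, -0.136, 0.108]
ft_force: [-1.5, 0.5, -1.6]
width: 0.0115
```

```bash
python3 look.py w10;python3 look.py t10 top; python3 look.py s10 scene; python3 - <<'E'
import cv2,numpy as np
a=cv2.imread("pics/s10.png")[120:270,230:430];b=cv2.imread("pics/t10.png")[130:310,240:400]
cv2.imwrite("pics/st10.png",np.hstack([cv2.resize(a,(400,300),interpolation=3),cv2.resize(b,(400,450),interpolation=3)[:300]]))
E
```

```text
14.75 [ 0.6413 -0.0605  0.0997] [[-0.231, -0.914, 0.332], [-0.973, 0.217, -0.078], [-0.001, -0.341, -0.94]] 0.01145858261944592 [ 0.001 -0.001  0.013 -0.    -0.001 -0.001] [-1.47  0.49 -1.63]
14.8 [ 0.641  -0.0604  0.0996] [[-0.231, -0.915, 0.332], [-0.973, 0.217, -0.078], [-0.001, -0.341, -0.94]] 0.01155739153821047 [ 0.001  0.     0.006 -0.002 -0.001  0.002] [-0.39 -0.17 -0.99]
14.85 [ 0.641  -0.0604  0.0996] [[-0.231, -0.915, 0.332], [-0.973, 0.217, -0.078], [-0.001, -0.341, -0.94]] 0.01174162059002891 [ 0.    -0.001 -0.002 -0.    -0.002 -0.   ] [-0.42 -0.08 -0.13]
```

View pics/w10.png

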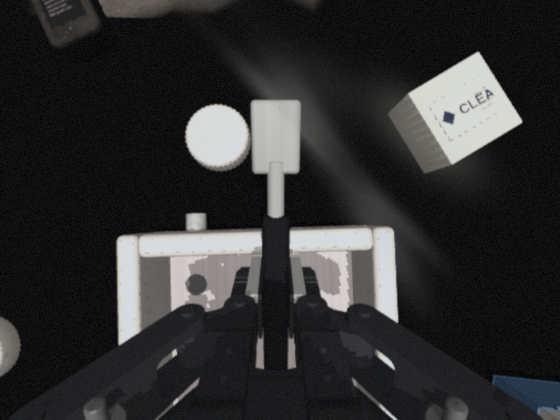

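View pics/st10.png

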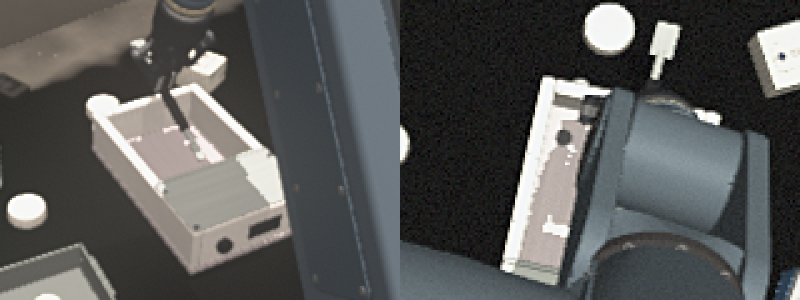

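Request:
servo_tool:
  plan:
    - [0,0,5,0,0,0,-1]
    - [0,0,12,0,0,0,-1]
    - [0,0,15,0,0,0,-1]
    - [-3,0,15,0,0,0,-1]
    - [-5,0,15,0,0,0,-1]
    - [-5,0,15,0,0,0,-1]
    - [-5,0,15,0,0,0,-1]
    - [-5,0,12,0,0,0,-1]
    - [-2,0,6,0,0,0,-1]
    - [0,0,0,0,0,0,-1]
    - [0,0,0,0,0,0,-1]
    - [0,0,0,0,0,0,-1]
    - [0,0,0,0,0,0,-1]
    - [0,0,0,0,0,0,-1]

```text
time_s: 16.3
eef_pos: [0.6167, -0.0607, 0.2093]
ee_rot: [-0.611, 0.773, -0.136, 0.108]
ft_force: [-0.4, -0.5, -0.1]
width: 0.0116
```

```bash
python3 look.py w11;python3 look.py s11 scene;python3 look.py t11 top; python3 - <<'E'
from h import *
import cv2
a=cv2.imread("pics/s11.png")
K,T=campose("scene");s=env.sense();y=-R.from_quat(s["ee_rot"]).as_matrix()[:,1]
tail=s["eef_pos"]-.1375*y; bl=s["eef_pos"]+.0875*y; print(tail,bl,proj(K,T,tail),proj(K,T,bl))
u,v=map(int,proj(K,T,tail));d=np.load("pics/s11.npy");P=cloud(K,T,d)
w=P[v-25:v+40,u-30:u+40].reshape(-1,3);ww=w[(w[:,2]>.1)];print("lowest pts >.1 near tail",np.sort(ww[:,2])[:8],ww[np.argsort(ww[:,2])[:3]])
cv2.imwrite("pics/s11c.png",cv2.resize(a[60:300,80:430],(800,549),interpolation=3))
E
```

```text
16.3 [ 0.6167 -0.0607  0.2093] [[-0.231, -0.914, 0.332], [-0.973, 0.217, -0.078], [-0.001, -0.341, -0.94]] 0.011633081324140886 [-0.001 -0.005 -0.003 -0.     0.    -0.   ] [-0.39 -0.52 -0.13]
16.35 [ 0.6167 -0.0607  0.2094] [[-0.231, -0.914, 0.333], [-0.973, 0.217, -0.078], [-0.001, -0.342, -0.94]] 0.01151441325997942 [ 0.002 -0.004 -0.    -0.    -0.     0.001] [-0.57  0.3  -0.3 ]
16.4 [ 0.6168 -0.0607  0.2096] [[-0.231, -0.914, 0.333], [-0.973, 0.217, -0.078], [-0.001, -0.342, -0.94]] 0.011272444066932182 [-0.    -0.004 -0.002  0.002  0.002  0.002] [-0.22  0.06 -0.66]
[ 0.49110566 -0.03083478  0.16264139] [ 0.69680247 -0.0796905   0.23962801] (np.float64(340.3130873652451), np.float64(171.61196311442234)) (np.float64(303.98165307707296), np.float64(110.10486199576395))
lowest pts >.1 near tail [0.16610532 0.1674492  0.16782968 0.16797057 0.1679958  0.16861315
 0.16905668 0.16926536] [[ 0.49344059 -0.02436731  0.16610532]
 [ 0.49052695 -0.02495069  0.1674492 ]
 [ 0.49016573 -0.03173458  0.16782968]]
```

View pics/s11c.png

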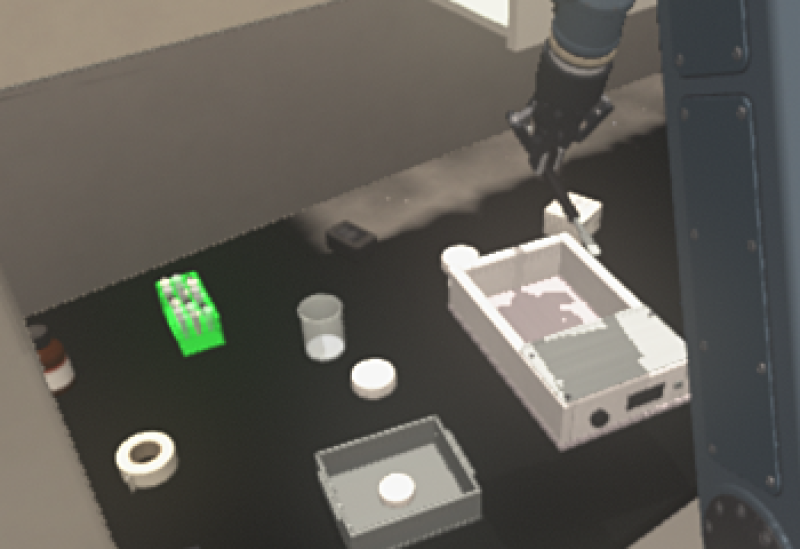

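View pics/t11.png

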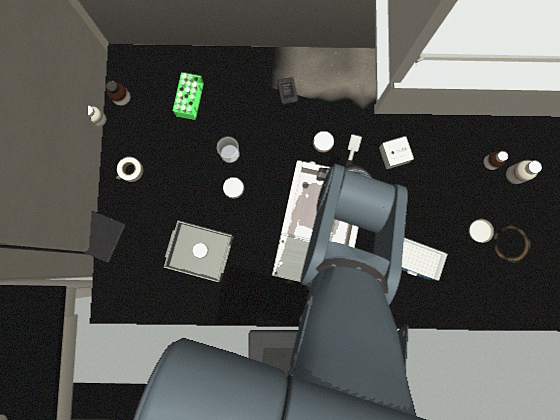

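View pics/w11.png

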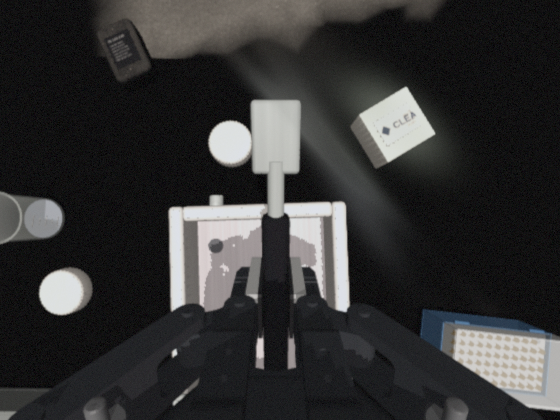

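The views agree. The cap is in the tote at top-view (200,250), and the bystanders are where they were. The spatula is held still, with its tail at z≈0.163 m against the 0.12 m required.

```bash
python3 -c "
from rig import env
print(env.sign_off())"
```

```text
the job is handed in; nothing more can be done
None
```

The job is done and handed in at about 16.4 s of the 53 s allowed; the sign-off gave no verdict.

**Cap:** I took it out of the tank first and let go of it in the grey tote. The last pictures show it lying free on the tote floor.

**Spatula:** I gripped the handle about 25 mm ahead of its middle and tilted it 20° with the wide blade up. I drew it about 109 mm out along its own axis, then lifted it clear. The wrist force readings I took stayed within about 3 N during the tilt and draw, so there was no sign of it pressing on the guard, and it did not slip in the grip.

**Final state:** The spatula is held still. Its lowest point, the tail, is at about 0.163 m from the arm pose and 0.166 m from the camera depth, against the 0.12 m required. The bystanders look unmoved in the top view by eye; I did not measure their positions again.

**Disagreements:**
- The top camera put things about 6 mm short in x compared with the wrist camera. I used the wrist camera, and both grasps came out centred.
- The finger opening read about 2 mm under the true size of both the cap and the handle.
- Closing on the cap showed a brief 9 N upward, probably the fingertips touching the tank floor.

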